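Scrub the gauging well and hold its sprung chip gate half open

ROBOT

A 6-joint arm with a two-finger parallel gripper is mounted at the origin on a cart in front of the work surface, level with it; the furniture and walls round the work are solid. World frame = base frame: x ahead of the robot, y to its left, z up, the work surface at z = 0. Lengths are in m, angles in rad, forces in N, time in s.
With the tool pointing down it reaches from about 0.35 to 0.975 m from the base axis. Payload 4.9 kg.
Tool frame: the origin (TCP) lies midway between the tips of the shut fingers; the grasp point (between the pads) lies 19 mm behind it; z points along the fingers, y is the line along which they close (so a half turn about z gives the same grasp; the last joint's range is limited). The gripper opens to 85 mm and grips with 20 to 120 N. Pads are 22 mm wide; open, the fingers measure 114 mm over their backs; the gripper's body (76 mm by 85 mm) begins 54 mm behind the grasp point. The pads swing forward as they close: fully open they stand 13 mm farther back than shut.
Start: joints at [1.042, 0.053, 1.613, -0, 1.476, -0.119], TCP at [0.249, 0.573, 0.231] pointing down, gripper open.
Joint ranges: [-3.01, 3.01], [-1.01, 2.22], [0.06, 2.58], [-1.02, 4.17], [0.09, 2.62], [-3.14, 3.14]. Speed limits (rad/s): [2.57, 2.57, 3.14, 3.14, 3.14, 3.14].

INTERFACE

Orientations are given as a rotation vector (axis times angle).
In Python, from station import ctrl, optics, job gives the robot as it stands.
- The arm moves only by the shell command python3 -m jog 'ROWS' [OPENING] [FORCE]. ROWS is JSON, a list of rows, each a list of 2 entries, a list of its own where there are three numbers: the shift along the tool's x, y, z in m, then the turn, a rotation vector about the tool's x, y, z in rad. A call has 1 to 5 rows; each row is the pose to reach, as a shift and turn from the pose commanded when the call began, along the tool's axes at that moment; what a row does not reach only later rows make up. A row lasts 1/10 s, in which the tool goes at most 50 mm and 8.59 degrees, less where a joint would pass 70% of its speed; a pose out of reach is approached as far as the arm can. A call with a gripper value outside its range is refused whole. OPENING is the opening, from 0 (shut) to 1 (fully open), set as the call begins (- or left out, the last holds). The fingers move at their own pace and stop on an object; FORCE is the grip in N (left out, the last holds). Time passes only in rows, so rows that repeat a pose let the fingers close. It gives the time, the measured TCP pose, the force, the opening and the grip force at its end, in the units of the state.
- ctrl.get_obs(): the state, without advancing time (a new reading comes with each control period).
- optics.get_image(name): name is "side" or "top"; returns a dict with "image" (400x640x3 uint8, blue, green, red), "fx", "fy", "cx", "cy" (pixels), "D" ([k1, k2, p1, p2, k3] as OpenCV has them; the pictures are not rectified), "rvec" (rotation vector, rad) and "tvec" (3), from world to camera coordinates, as OpenCV has them. Camera axes: x right, y down, z forward; pixel columns grow to the right and rows downward; lengths in m; the calibration is good to about 2 mm. A picture is of the moment at which its call begins. There is no depth.
- job.finish_job(): hands the job in; it is judged then, once.
The state is a dict: "t": time; "q": joint angles; "dq": joint speeds; "effort": joint torques, N m; "tool_pos": TCP position; "tool_rot": TCP orientation; "contact_force": force on the tool from outside, world axes, zero at the start; "wrist_torque": the same for the moment, N m; "opening": finger opening in m; "grip_force": force on a finger pad.
Only numpy, scipy, OpenCV 4.12 (cv2) and the standard library are available. Lean on these libraries where they do the work, as an engineer would, in place of code of your own. Each camera call takes 0.05 s, during which the arm holds its last target. There are 200 camera calls.

TASK

Clear the chips out of the gauging well: with the brush that stands in it, scrub the bore with two full strokes, each about 40 mm up (part of the bristles shows above the rim, but the brush never comes out of the well) and back down to the bottom, and leave the brush standing in the well. Then pull the red handle of the sprung chip gate away from the well until its pointer stands at the green half-travel mark, not much further, and finish while holding it there, because the spring shuts the gate as soon as it is let go. Leave the loose parts lying round the station where they are.

Things in the scene. Friction and masses are not known exactly. Their poses are not given: they have to be found in the camera images.
- station: Fixed station: dark base 260 x 78 mm, two rails 16 mm high, at its far end an upright open aluminium tube (the well). Origin at worktop height on the centre line; +x runs along the base to the well, z up. Base from x = -148 to +112 mm. Well axis at x = 75 mm: bore 40, outside 50 mm, floor 20 mm and rim 95 mm above the worktop. A spring barrel lies at x = 0 to 42 mm, top 29 mm high.
- well_mouth (a point): Centre of the well's mouth, at the rim, 95 mm above the worktop; axes as the station's.
- half_mark (a point): Broad green half-travel mark on top of the right-hand rail, 30 mm along -x of the station from a thin black mark (gate shut) and 30 mm short of another (fully open). The small red pointer on the gate stands level with the handle's middle.
- brush_grip (a point): Centre of the brush's round upright wooden handle (18 mm thick, 70 mm long), 130 mm above the brush's foot and about 150 mm above the worktop at the start; z runs up the brush. The loose brush is 165 mm long, about 0.09 kg: a rigid brass bristle head 35 mm thick and 55 mm long, a thin stem, then the handle from 95 to 165 mm. It stands on the well's floor.
- brush_foot (a point): Centre of the underside of the brush's bristle head; 20 mm above the worktop when the brush stands on the well's floor.
- gate_grip (a point): Middle of the gate's upright red handle, 50 mm above the worktop; axes as the station's. The handle is 14 mm thick along x, 30 mm wide along y, from 19 to 71 mm above the worktop; a 6 mm spring rod runs from it toward the well, top 26 mm high. It slides along the station's -x: 130 mm from the well axis when shut, 160 mm at half travel.
- gate (a joint): Opening of the chip gate in m: 0 shut (as it starts), 0.030 half travel (pointer on the green mark), 0.060 fully open. It grows as the handle is pulled along the station's -x. The spring pulls it shut with 3.2 N at 0, 8 N at half travel, 12.8 N fully open.
- ring_gauge_c (a point): Bystander: centre of a knurled steel ring, 38 mm in diameter, 14 mm high, lying on the worktop.
- hex_nut_2_c (a point): Bystander: centre of a steel hexagon nut, 19 x 22 mm, 10 mm high, lying on the worktop.
- white_block_1_c (a point): Bystander: centre of a white block, 50 x 17 mm, 26 mm high, lying on the worktop.
- spare_knob_c (a point): Bystander: centre of a black star knob, 47 mm across, 34 mm high, on the worktop.

How it is judged:
On the way, in this order (a step that is already met when the one before it is completed fails the run):
1. first stroke up: the brush is raised at least 30 mm in the well (z of brush_foot in the frame of station above 0.05 m), for 0.05 s.
2. first stroke down: the brush foot is within 8 mm of the well's floor again (z of brush_foot in the frame of station below 0.028 m), for 0.05 s.
3. second stroke up: raised at least 30 mm (z of brush_foot in the frame of station above 0.05 m), for 0.05 s.
4. second stroke down: within 8 mm of the floor (z of brush_foot in the frame of station below 0.028 m), for 0.05 s.
5. brush let go, standing in the well, and the gate held at half travel by the fingers (value of joint gate between 0.025 and 0.035 m and contact force between the fingers and gate above 3 N and z of brush_foot in the frame of station between 0.014 and 0.026 m and angle between brush_foot's own z axis and vertical below 0.12 rad and contact force between the fingers and brush below 0.05 N), for 0.5 s.
At the end, for the whole second after the job is handed in: The gate stands still at half travel, 30 mm within 5 mm, held there against its spring by the robot's fingers (more than 3 N on it); the brush stands released in the well, its foot within 6 mm of the floor and of the well's axis, leaning less than 0.12 rad (all of step 5 and velocity of joint gate between -0.01 and 0.01 m/s and horizontal distance between brush_foot and well_mouth below 0.006 m); the arm keeps its last pose, push and grip.
It fails at once if the brush comes out of the well (foot raised more than 72 mm) (z of brush_foot in the frame of station above 0.092 m).
It fails at once if the gate is pulled far past the half mark (more than 48 mm) (value of joint gate above 0.048 m).
It fails at once if a loose part beside the station is moved more than 15 mm (distance of any of ring_gauge_c, hex_nut_2_c, white_block_1_c, spare_knob_c from where it was at the start of the episode above 0.015 m).
It also fails if it takes over 50 s, if anything falls off the work surface, if the arm or the gripper's body presses on something with over 40 N, if the wrist force passes 120 N, or if a joint passes its speed limit or range.

## Working session

There is one attempt and no reset: what is moved stays moved. The work goes in short steps, Python scripts to look and compute and a shell command to move; the robot and the scene stay as the last step left them, time stands still between calls to the robot, and variables do not carry over. Pictures are saved under pics/ and viewed, at most 10 in all, crops included, and the job is handed in when it is done.

```bash
mkdir -p pics; ls
python3 - <<'E'
from station import ctrl, optics, job
import cv2
for n in("top","side"):
    d=optics.get_image(n); cv2.imwrite(f"pics/{n}0.png",d["image"])
    print(n,{k:d[k] for k in d if k!="image"})
o=ctrl.get_obs();print(o)
E
```

```text
pics
top {'fx': 468.806960694215, 'fy': 468.806960694215, 'cx': 327.22372278993015, 'cy': 198.88832705573435, 'D': array([-0.02769602,  0.        ,  0.        ,  0.        ,  0.        ]), 'rvec': array([ 2.11162944, -2.15363753,  0.18870861]), 'tvec': array([0.03153431, 0.5432936 , 0.94195877])}
side {'fx': 481.7157387102481, 'fy': 481.7157387102481, 'cx': 316.71801771831736, 'cy': 209.44754717538294, 'D': array([-0.05653372,  0.        ,  0.        ,  0.        ,  0.        ]), 'rvec': array([2.51848786, 0.0033913 , 0.02358345]), 'tvec': array([-0.50297005,  0.06489817,  0.9570391 ])}
{'t': 0.1, 'q': array([ 1.04202971e+00,  5.33349722e-02,  1.61419936e+00,  6.13877924e-06,
        1.47598952e+00, -1.19011839e-01]), 'dq': array([-3.70702273e-04, -8.97348839e-04, -2.46360878e-03, -7.85598098e-05,
       -1.83715203e-03, -1.82435735e-03]), 'effort': array([ 4.49566433e-04, -3.94900811e+01, -3.71364534e+01, -1.33912608e-04,
        3.87507782e-03,  2.58524057e-05]), 'tool_pos': array([0.24870091, 0.57275599, 0.2301331 ]), 'tool_rot': array([-6.39022379e-01, -3.07528028e+00,  2.87217943e-03]), 'contact_force': array([ 0.2031638 , -0.15881156, -0.13285228]), 'wrist_torque': array([-0.04228212,  0.02711412, -0.00012186]), 'grip_force': 0.0, 'opening': 0.08533302715722649}
```

View pics/top0.png

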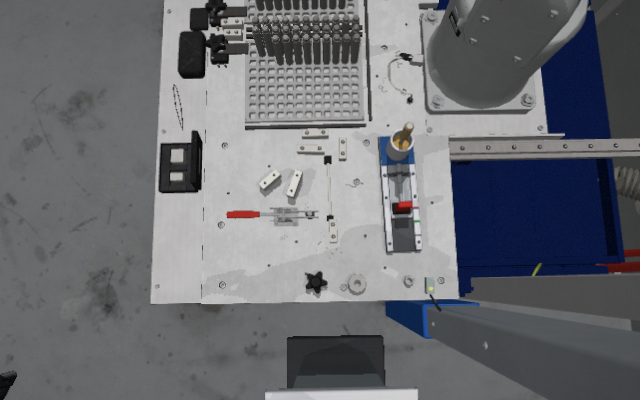

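View pics/side0.png

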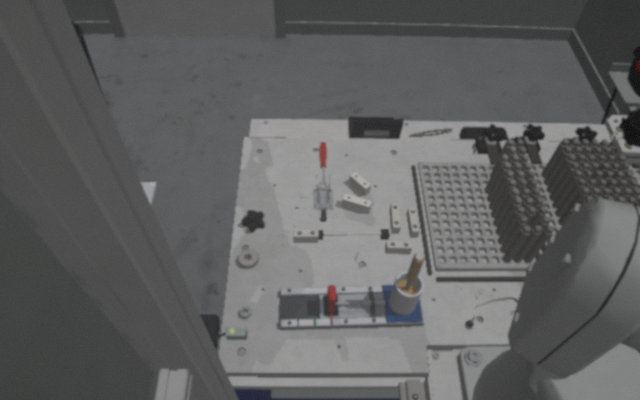

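The top view shows the well at about (401,147), the brush handle top at (408,127) and the red gate handle at (403,207). The side view shows the well at (405,290) and the handle at (332,300). I'll enlarge both.

Run:
```python
import cv2,numpy as np
a=cv2.imread("pics/top0.png")[110:260,360:450]; b=cv2.imread("pics/side0.png")[240:340,265:440]
cv2.imwrite("pics/c.png",np.hstack([cv2.resize(a,None,fx=4,fy=4,interpolation=2)[:600], np.vstack([cv2.resize(b,(438,250),interpolation=2),np.zeros((350,438,3),np.uint8)])]))
for n in("top0","side0"):
    im=cv2.imread(f"pics/{n}.png"); h=cv2.cvtColor(im,cv2.COLOR_BGR2HSV)
    for nm,lo,hi in(("red",(0,150,90),(8,255,255)),("green",(45,100,60),(85,255,255)),("wood",(9,80,60),(24,255,255)),("blue",(100,120,60),(125,255,255))):
        m=cv2.inRange(h,lo,hi); k,_,st,c=cv2.connectedComponentsWithStats(m)
        print(n,nm,[(st[i].tolist(),c[i].round(1).tolist()) for i in range(1,k) if st[i,4]>5 and 250<c[i][0]<450][:8])
```

```text
top0 red [([398, 202, 14, 6, 82], [404.7, 204.5])]
top0 green [([414, 221, 6, 1, 6], [416.5, 221.0])]
top0 wood [([393, 125, 19, 24, 226], [402.3, 138.6])]
top0 blue [([434, 0, 15, 10, 86], [442.1, 4.3]), ([380, 137, 34, 28, 349], [392.9, 154.0]), ([385, 300, 51, 38, 1152], [410.3, 314.4])]
side0 red []
side0 green []
side0 wood [([399, 280, 17, 14, 101], [406.9, 287.0])]
side0 blue []
```

View pics/c.png

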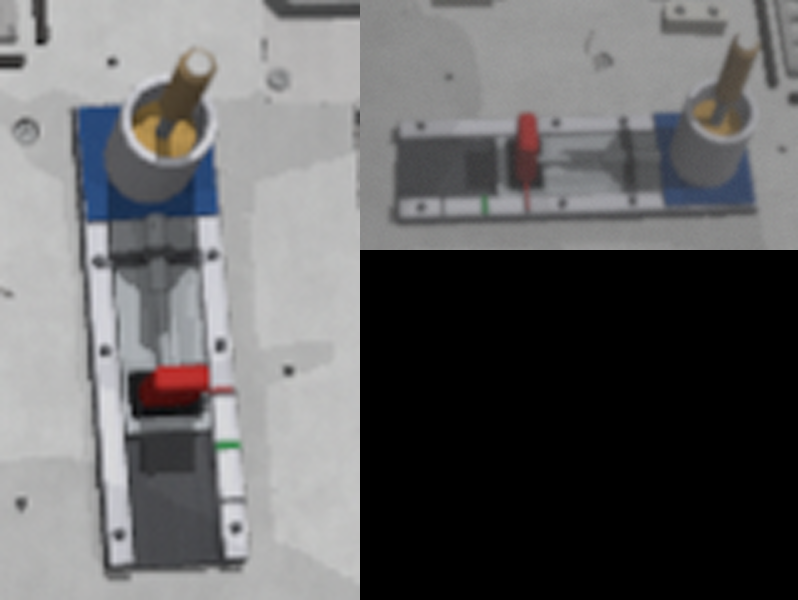

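Crop pixels, mapped back to the full images:

| Feature | Top view | Side view |
|---|---|---|
| Well rim centre | (401.8,139.8) | (408.6,283.2) |
| Brush top | (410,125.5) | (419,257) |
| Red handle top | (405.5,204.2) | (332.2,287) |
| Green mark | (417,221.2) | (315.4,322) |

```bash
cat > geo.py <<'E'
import numpy as np,cv2
from station import optics,ctrl
from scipy.spatial.transform import Rotation as R
def ray(d,p):
    K=np.array([[d["fx"],0,d["cx"]],[0,d["fy"],d["cy"]],[0,0,1]])
    u=cv2.undistortPoints(np.array([[p]],float),K,d["D"])[0,0]
    M=R.from_rotvec(d["rvec"]).as_matrix()
    return -M.T@d["tvec"], M.T@np.array([u[0],u[1],1])
def plane(d,p,z):
    o,v=ray(d,p); return o+v*(z-o[2])/v[2]
def tri(d1,p1,d2,p2):
    o1,v1=ray(d1,p1);o2,v2=ray(d2,p2)
    s=np.linalg.lstsq(np.c_[v1,-v2],o2-o1,rcond=None)[0]
    a,b=o1+s[0]*v1,o2+s[1]*v2; return (a+b)/2,np.linalg.norm(a-b)
E
python3 - <<'E'
from geo import *
T=optics.get_image("top");S=optics.get_image("side")
P={"rim":((401.8,139.8),(408.6,283.2),.095),"brushtop":((410,125.5),(419,256.8),.185),"redtop":((405.5,204.2),(332.2,287.2),.071),"green":((417,221.2),(315.4,322),.0165)}
np.set_printoptions(precision=4,suppress=True)
for k,(a,b,z) in P.items(): print(k,plane(T,a,z),plane(S,b,z),*tri(T,a,S,b))
c=lambda x,y:(360+x/4,110+y/4)
for n,p in dict(BL=(105,572),BR=(245,560),TL=(76,108),rshut=(233,391),rfar=(232,499)).items(): print(n,plane(T,c(*p),.012 if n[0]!='r' else .016))
for n,p in dict(knob=(316,282),ring=(357,284),nut=(408,282),blk=(333,231),blk2=(343,150)).items(): print(n,plane(T,p,.01))
o=ctrl.get_obs();print(R.from_rotvec(o["tool_rot"]).as_matrix())
E
```

```text
rim [ 0.6556 -0.1345  0.095 ] [ 0.6563 -0.1355  0.095 ] [ 0.6564 -0.1348  0.0935] 0.0005398907929696463
brushtop [ 0.6557 -0.1356  0.185 ] [ 0.6566 -0.1362  0.185 ] [ 0.6564 -0.1357  0.184 ] 0.0008009066890796823
redtop [ 0.5254 -0.1397  0.071 ] [ 0.5282 -0.1314  0.071 ] [ 0.5256 -0.1375  0.0823] 0.003962581482525803
green [ 0.4964 -0.1723  0.0165] [ 0.4999 -0.1727  0.0165] [ 0.4983 -0.1724  0.015 ] 0.0033609055414871246
BL [ 0.4297 -0.1036  0.012 ]
BR [ 0.4345 -0.1791  0.012 ]
TL [ 0.6883 -0.0981  0.012 ]
rshut [ 0.5258 -0.1767  0.016 ]
rfar [ 0.4671 -0.1731  0.016 ]
knob [0.3714 0.048  0.01  ]
ring [ 0.3655 -0.039   0.01  ]
nut [ 0.3674 -0.1477  0.01  ]
blk [0.4795 0.0095 0.01  ]
blk2 [ 0.6603 -0.0168  0.01  ]
[[-0.9172  0.3984 -0.0007]
 [ 0.3984  0.9172 -0.0011]
 [ 0.0002 -0.0013 -1.    ]]
```

Both views agree on the well axis at (0.656, -0.135), with the rim and brush-top heights right and the shut handle 130 mm away. The station yaw is about +1°. Next is a helper that converts a target pose into tool axes.

```bash
cat > to.py <<'E'
import sys
from geo import *
x,y,z,yaw=map(float,sys.argv[1:5]); yaw=np.radians(yaw)
o=ctrl.get_obs();M=R.from_rotvec(o["tool_rot"])
c,s=np.cos(yaw),np.sin(yaw); G=R.from_matrix(np.array([[-s,c,0],[c,s,0],[0,0,-1]]).T)
print("t",round(o["t"],2),"shift",M.inv().apply(np.array([x,y,z])-o["tool_pos"]).round(4),"turn",(M.inv()*G).as_rotvec().round(4),"F",o["contact_force"].round(1),"op",round(o["opening"],4),o["grip_force"],"q",o["q"].round(2),"p",o["tool_pos"].round(4))
E
sed -i 's/\[\[-s,c,0\],\[c,s,0\],\[0,0,-1\]\]/[[-s,c,0],[c,s,0],[0,0,-1]]/' to.py
python3 to.py 0.656 -0.135 0.26 1.2
```

```text
t 0.2 shift [-0.6555 -0.4871 -0.029 ] turn [-1.3000e-03  6.0000e-04  1.1401e+00] F [-0.8 -0.3 -0. ] op 0.0855 0.0 q [ 1.04  0.05  1.61  0.    1.48 -0.12] p [0.2488 0.5729 0.2305]
```

```bash
python3 -m jog '[[[-0.16,-0.12,-0.03],[0,0,0.3]],[[-0.16,-0.12,-0.03],[0,0,0.5]],[[-0.2,-0.15,-0.03],[0,0,0.6]],[[-0.2,-0.15,-0.03],[0,0,0.65]],[[-0.2,-0.15,-0.03],[0,0,0.7]]]' 1; python3 to.py 0.656 -0.135 0.26 1.2
```

```text
t: 0.7
tool_pos: [0.3722, 0.3558, 0.2612]
tool_rot: [1.661, 2.666, 0.0]
contact_force: [0.4, 0.3, -0.7]
opening: 0.0852
grip_force: 0.0
t 0.7 shift [-0.5657  0.0383  0.0013] turn [3.000e-04 0.000e+00 4.357e-01] F [ 0.4  0.3 -0.7] op 0.0852 0.0 q [ 0.62 -0.23  1.83 -0.    1.54  0.16] p [0.3722 0.3558 0.2612]
```

```bash
python3 -m jog '[[[-0.25,0.017,0],[0,0,0.2]],[[-0.25,0.017,0],[0,0,0.3]],[[-0.25,0.017,0],[0,0,0.4]],[[-0.25,0.017,0],[0,0,0.436]],[[-0.25,0.017,0],[0,0,0.436]]]'; python3 to.py 0.656 -0.135 0.26 1.2
```

```text
t: 1.2
tool_pos: [0.4985, 0.1398, 0.2611]
tool_rot: [2.194, 2.248, 0.001]
contact_force: [1.1, 0.3, 0.3]
opening: 0.0851
grip_force: 0.0
t 1.2 shift [-0.2785  0.1508  0.0011] turn [ 0.0004 -0.0002  0.0033] F [1.1 0.3 0.3] op 0.0851 0.0 q [ 0.13 -0.22  1.82  0.    1.54  0.11] p [0.4985 0.1398 0.2611]
```

```bash
python3 -m jog '[[[-0.2,0.108,0],[0,0,0]],[[-0.2,0.108,0],[0,0,0]],[[-0.2,0.108,0],[0,0,0]],[[-0.2,0.108,0],[0,0,0]],[[-0.2,0.108,0],[0,0,0]]]'; python3 to.py 0.656 -0.135 0.26 1.2
```

```text
t: 1.7
tool_pos: [0.6118, -0.0589, 0.2606]
tool_rot: [2.197, 2.246, -0.001]
contact_force: [0.4, 1.0, -0.5]
opening: 0.0855
grip_force: 0.0
t 1.7 shift [-0.077   0.0425  0.0006] turn [-0.0004  0.0006  0.0012] F [ 0.4  1.  -0.5] op 0.0855 0.0 q [-0.22  0.01  1.6  -0.    1.52 -0.24] p [ 0.6118 -0.0589  0.2606]
```

```bash
python3 -m jog '[[[-0.077,0.0425,0],[0,0,0]],[[-0.077,0.0425,0],[0,0,0]],[[-0.077,0.0425,0],[0,0,0]],[[-0.077,0.0425,0],[0,0,0]],[[-0.077,0.0425,0],[0,0,0]]]'; python3 -m jog '[[[0,0,0.03],[0,0,0]],[[0,0,0.06],[0,0,0]],[[0,0,0.09],[0,0,0]],[[0,0,0.115],[0,0,0]],[[0,0,0.128],[0,0,0]]]';  python3 to.py 0.656 -0.135 0.131 1.2
python3 - <<'E'
from geo import *
a=optics.get_image("top")["image"][90:240,340:480];b=optics.get_image("side")["image"][220:350,290:490]
cv2.imwrite("pics/g.png",np.hstack([cv2.resize(a,(420,450)),cv2.resize(b,(380,450))]))
E
```

```text
t: 2.2
tool_pos: [0.6549, -0.1305, 0.2609]
tool_rot: [-2.192, -2.249, -0.0]
contact_force: [-1.4, 0.6, 0.4]
opening: 0.0853
grip_force: 0.0
t: 2.7
tool_pos: [0.6535, -0.1294, 0.1304]
tool_rot: [-2.189, -2.248, 0.003]
contact_force: [-1.0, 0.6, -0.7]
opening: 0.0853
grip_force: 0.0
t 2.7 shift [-0.0056  0.0024 -0.0006] turn [-0.0037 -0.0014  0.0058] F [-1.   0.6 -0.7] op 0.0853 0.0 q [-0.31  0.23  1.59  0.    1.32 -0.33] p [ 0.6535 -0.1294  0.1304]
```

View pics/g.png

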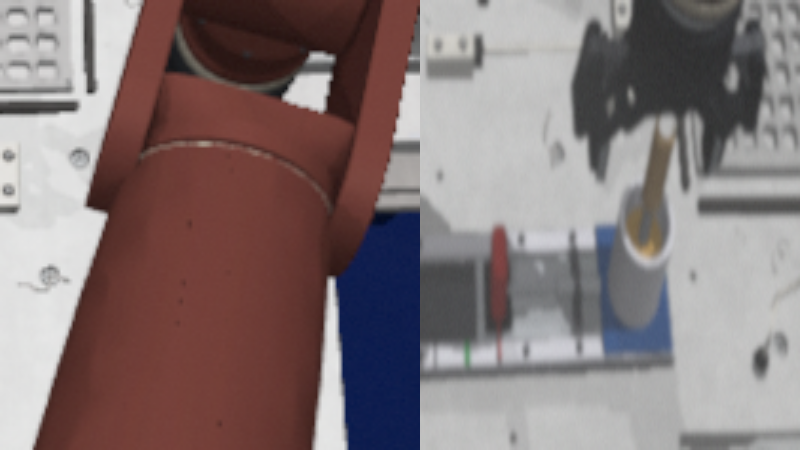

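The fingers straddle the brush handle: tips at (600,170) and (710,170) in the right crop, handle at (657,150). I'll centre and close.

```bash
python3 -m jog '[[[-0.0055,0.002,0],[0,0,0.006]],[[-0.0055,0.002,0],[0,0,0.006]],[[-0.0055,0.002,0],[0,0,0.006]]]'; python3 to.py 0.656 -0.135 0.131 1.2;  python3 -m jog '[[[0,0,0],[0,0,0]],[[0,0,0],[0,0,0]],[[0,0,0],[0,0,0]],[[0,0,0],[0,0,0]],[[0,0,0],[0,0,0]]]' 0 30;python3 -m jog '[[[0,0,0],[0,0,0]],[[0,0,0],[0,0,0]],[[0,0,0],[0,0,0]],[[0,0,0],[0,0,0]],[[0,0,0],[0,0,0]]]'; python3 to.py 0.656 -0.135 0.131 1.2
```

```text
t: 3.1
tool_pos: [0.6586, -0.1374, 0.1353]
tool_rot: [2.198, 2.24, 0.002]
contact_force: [0.2, 0.2, 0.2]
opening: 0.0853
grip_force: 0.0
t 3.1 shift [ 0.0024 -0.0025  0.0043] turn [ 0.0031  0.0011 -0.0022] F [0.2 0.2 0.2] op 0.0853 0.0 q [-0.32  0.23  1.58  0.    1.33 -0.33] p [ 0.6586 -0.1374  0.1353]
t: 3.6
tool_pos: [0.6572, -0.1368, 0.1331]
tool_rot: [-2.2, -2.242, 0.001]
contact_force: [-0.2, -0.3, -0.9]
opening: 0.0173
grip_force: 29.4
t: 4.1
tool_pos: [0.6573, -0.1369, 0.1331]
tool_rot: [-2.2, -2.242, 0.0]
contact_force: [-1.8, 0.0, 0.7]
opening: 0.0171
grip_force: 29.5
t 4.1 shift [ 0.0019 -0.0013  0.0021] turn [-0.0003 -0.     -0.002 ] F [-1.8  0.   0.7] op 0.0171 29.546245336532593 q [-0.32  0.23  1.58 -0.    1.33 -0.33] p [ 0.6573 -0.1369  0.1331]
```

Brush gripped (opening 17 mm, 29 N). Now the first stroke.

```bash
python3 -m jog '[[[0.001,0,-0.01],[0,0,0]],[[0.001,0,-0.022],[0,0,0]],[[0.001,0,-0.034],[0,0,0]],[[0.001,0,-0.04],[0,0,0]],[[0.001,0,-0.04],[0,0,0]]]'; python3 -m jog '[[[0,0,0],[0,0,0]],[[0,0,0],[0,0,0]]]'
python3 - <<'E'
from geo import *
a=optics.get_image("side")["image"][220:350,290:490]
cv2.imwrite("pics/u.png",cv2.resize(a,(600,390)))
E
```

```text
t: 4.6
tool_pos: [0.6585, -0.1362, 0.1756]
tool_rot: [2.198, 2.24, 0.003]
contact_force: [0.2, 0.2, -1.0]
opening: 0.0171
grip_force: 29.3
t: 4.8
tool_pos: [0.657, -0.1357, 0.1723]
tool_rot: [-2.199, -2.242, 0.001]
contact_force: [0.3, 0.9, -0.8]
opening: 0.0169
grip_force: 29.3
```

View pics/u.png

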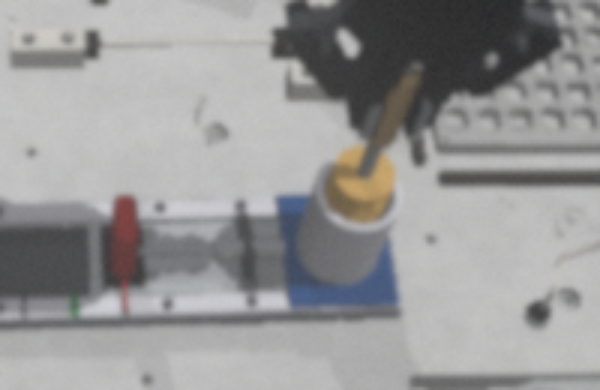

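The brush is raised: the yellow bristle head shows about 20 mm above the rim at (360,185), and it is upright in the grip. Next: down, second stroke up, and down again.

```bash
python3 -m jog '[[[0,0,0.01],[0,0,0]],[[0,0,0.022],[0,0,0]],[[0,0,0.034],[0,0,0]],[[0,0,0.04],[0,0,0]],[[0,0,0.04],[0,0,0]]]'; python3 -m jog '[[[0,0,0],[0,0,0]],[[0,0,0],[0,0,0]],[[0,0,0],[0,0,0]]]'
python3 -m jog '[[[0,0,-0.01],[0,0,0]],[[0,0,-0.022],[0,0,0]],[[0,0,-0.034],[0,0,0]],[[0,0,-0.04],[0,0,0]],[[0,0,-0.04],[0,0,0]]]'; python3 -m jog '[[[0,0,0],[0,0,0]],[[0,0,0],[0,0,0]]]'
python3 -m jog '[[[0,0,0.01],[0,0,0]],[[0,0,0.022],[0,0,0]],[[0,0,0.034],[0,0,0]],[[0,0,0.04],[0,0,0]],[[0,0,0.04],[0,0,0]]]'; python3 -m jog '[[[0,0,0],[0,0,0]],[[0,0,0],[0,0,0]],[[0,0,0],[0,0,0]]]'
```

```text
t: 5.35
tool_pos: [0.6573, -0.1359, 0.1327]
tool_rot: [-2.2, -2.242, 0.001]
contact_force: [-1.2, -0.3, 1.9]
opening: 0.0171
grip_force: 30.0
t: 5.65
tool_pos: [0.6573, -0.1358, 0.1327]
tool_rot: [-2.2, -2.242, 0.0]
contact_force: [0.6, -0.2, 0.5]
opening: 0.0171
grip_force: 29.9
t: 6.15
tool_pos: [0.6584, -0.1362, 0.1756]
tool_rot: [2.198, 2.24, 0.002]
contact_force: [0.9, -0.1, 0.2]
opening: 0.0168
grip_force: 29.8
t: 6.35
tool_pos: [0.657, -0.1357, 0.1724]
tool_rot: [-2.199, -2.242, 0.001]
contact_force: [1.0, 0.5, -2.1]
opening: 0.0173
grip_force: 29.8
t: 6.85
tool_pos: [0.6572, -0.1359, 0.1326]
tool_rot: [-2.2, -2.242, 0.001]
contact_force: [-0.4, 0.6, 1.0]
opening: 0.0172
grip_force: 30.0
t: 7.15
tool_pos: [0.6572, -0.1358, 0.1326]
tool_rot: [-2.2, -2.242, 0.001]
contact_force: [-0.5, -0.2, -1.1]
opening: 0.017
grip_force: 30.0
```

Both strokes are done. Now release, rise and move over the gate.

```bash
python3 -m jog '[[[0,0,0],[0,0,0]],[[0,0,0],[0,0,0]],[[0,0,0],[0,0,0]],[[0,0,0],[0,0,0]],[[0,0,0],[0,0,0]]]' 1; python3 -m jog '[[[0,0,-0.015],[0,0,0]],[[0,0,-0.04],[0,0,0]],[[0,0,-0.07],[0,0,0]],[[0,0,-0.1],[0,0,0]],[[0,0,-0.11],[0,0,0]]]';python3 -m jog '[[[0,-0.03,0],[0,0,0]],[[0,-0.07,0],[0,0,0]],[[0,-0.11,0],[0,0,0]],[[0,-0.13,0],[0,0,0]],[[0,-0.13,0],[0,0,0]]]'; python3 to.py 0.526 -0.138 0.12 1.2
python3 - <<'E'
from geo import *
T=optics.get_image("top");S=optics.get_image("side")
b=S["image"][220:350,240:440]
cv2.imwrite("pics/r.png",cv2.resize(b,(600,390)))
E
```

```text
t: 7.65
tool_pos: [0.6575, -0.1359, 0.1332]
tool_rot: [2.2, 2.242, 0.0]
contact_force: [0.4, -0.4, -0.2]
opening: 0.0855
grip_force: 0.0
t: 8.15
tool_pos: [0.6593, -0.1364, 0.2492]
tool_rot: [2.195, 2.237, 0.006]
contact_force: [0.0, 0.2, 1.5]
opening: 0.0854
grip_force: 0.0
t: 8.65
tool_pos: [0.5255, -0.1382, 0.2429]
tool_rot: [-2.201, -2.241, 0.0]
contact_force: [0.5, -0.5, -0.0]
opening: 0.0852
grip_force: 0.0
t 8.65 shift [0.0002 0.0005 0.1229] turn [-0.0003 -0.     -0.0029] F [ 0.5 -0.5 -0. ] op 0.0852 0.0 q [-0.39 -0.15  1.79 -0.    1.5  -0.41] p [ 0.5255 -0.1382  0.2429]
```

View pics/r.png

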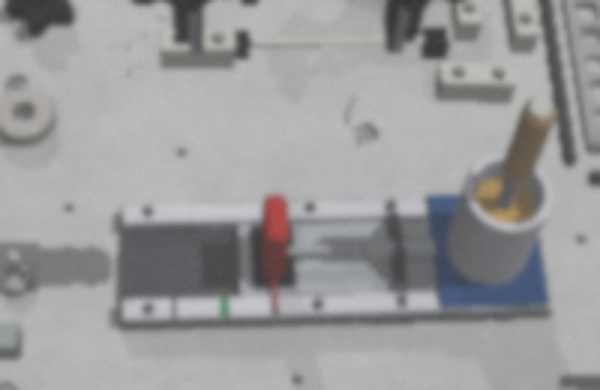

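The brush stands released and upright in the well, with its top at (540,110). The gate is still shut, handle at (275,235), pointer at (275,290), green mark at (225,305). I'll descend over the handle.

```bash
python3 -m jog '[[[0,0,0.04],[0,0,0]],[[0,0,0.08],[0,0,0]],[[0,0,0.11],[0,0,0]],[[0,0,0.13],[0,0,0]],[[0,0,0.14],[0,0,0]]]'; python3 -m jog '[[[0,0,0.02],[0,0,0]],[[0,0,0.04],[0,0,0]],[[0,0,0.055],[0,0,0]],[[0,0,0.066],[0,0,0]],[[0,0,0.066],[0,0,0]]]'; python3 to.py 0.526 -0.138 0.036 1.2
python3 - <<'E'
from geo import *
S=optics.get_image("side")
cv2.imwrite("pics/s.png",cv2.resize(S["image"][220:350,240:440],(600,390)))
E
```

```text
t: 9.25
tool_pos: [0.5269, -0.1377, 0.1001]
tool_rot: [-2.197, -2.24, 0.002]
contact_force: [-0.3, 0.7, -0.0]
opening: 0.0856
grip_force: 0.0
t: 9.75
tool_pos: [0.5267, -0.1379, 0.0356]
tool_rot: [-2.198, -2.241, 0.002]
contact_force: [-0.0, 0.7, 0.5]
opening: 0.0854
grip_force: 0.0
t 9.75 shift [-0.0001 -0.0007 -0.0004] turn [-0.0026 -0.0011 -0.0018] F [-0.   0.7  0.5] op 0.0854 0.0 q [-0.39  0.07  1.94  0.    1.13 -0.41] p [ 0.5267 -0.1379  0.0356]
```

View pics/s.png

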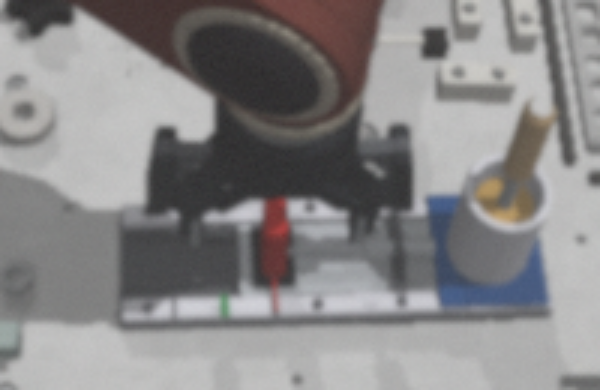

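The open fingers, at (190,215) and (365,215), straddle the red handle at (275,240) and are clear of the brush. Close, then pull 30 mm.

```bash
python3 -m jog '[[[0,0,0],[0,0,0]],[[0,0,0],[0,0,0]],[[0,0,0],[0,0,0]],[[0,0,0],[0,0,0]],[[0,0,0],[0,0,0]]]' 0 50; python3 -m jog '[[[0,0,0],[0,0,0]],[[0,0,0],[0,0,0]],[[0,0,0],[0,0,0]]]'; python3 -m jog '[[[0,-0.006,0],[0,0,0]],[[0,-0.012,0],[0,0,0]],[[0,-0.018,0],[0,0,0]],[[0,-0.024,0],[0,0,0]],[[0,-0.028,0],[0,0,0]]]';python3 -m jog '[[[0,0,0],[0,0,0]],[[0,0,0],[0,0,0]],[[0,0,0],[0,0,0]]]'; python3 to.py 0.496 -0.138 0.036 1.2
python3 - <<'E'
from geo import *
S=optics.get_image("side")
cv2.imwrite("pics/h.png",cv2.resize(S["image"][220:350,240:440],(800,520),interpolation=2))
E
```

```text
t: 10.3
tool_pos: [0.5265, -0.1384, 0.0375]
tool_rot: [-2.198, -2.242, 0.003]
contact_force: [-7.0, 0.3, 22.9]
opening: 0.0134
grip_force: 50.4
t: 10.6
tool_pos: [0.5265, -0.1384, 0.0376]
tool_rot: [-2.197, -2.243, 0.004]
contact_force: [-6.1, 0.5, 6.0]
opening: 0.0132
grip_force: 50.2
t: 11.1
tool_pos: [0.5005, -0.1393, 0.0377]
tool_rot: [2.197, 2.24, 0.003]
contact_force: [8.3, -1.2, -2.6]
opening: 0.0135
grip_force: 49.9
t: 11.4
tool_pos: [0.5006, -0.1393, 0.0377]
tool_rot: [2.197, 2.241, 0.003]
contact_force: [7.3, -0.2, -3.5]
opening: 0.0132
grip_force: 50.0
t 11.4 shift [ 0.0014 -0.0046  0.0016] turn [ 0.0038  0.0014 -0.0013] F [ 7.3 -0.2 -3.5] op 0.0132 50.04095256328583 q [-0.41  0.01  2.01  0.    1.13 -0.43] p [ 0.5006 -0.1393  0.0377]
```

View pics/h.png

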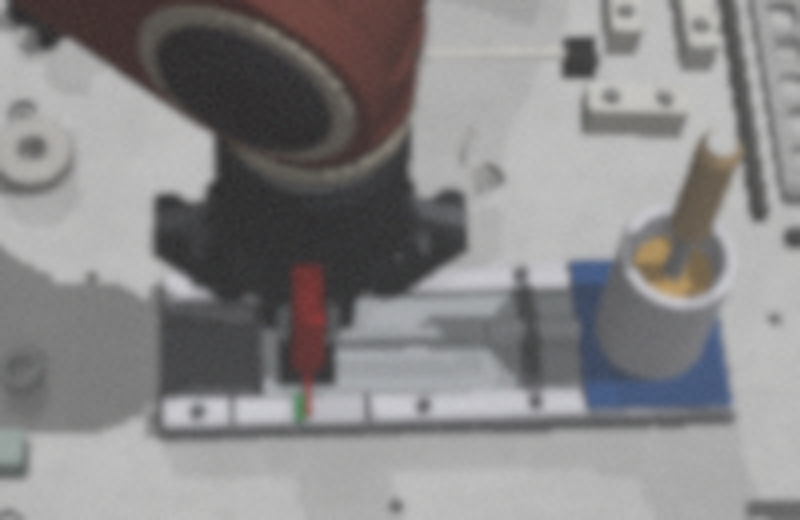

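The pointer is at about (308,400) and the green mark at (300,407), between black marks at 233 and 368. That puts the opening near 27 mm, so I'll pull 3 mm more.

```bash
python3 -m jog '[[[0,-0.0015,0],[0,0,0]],[[0,-0.003,0],[0,0,0]],[[0,-0.003,0],[0,0,0]],[[0,-0.003,0],[0,0,0]],[[0,-0.003,0],[0,0,0]]]';python3 -m jog '[[[0,0,0],[0,0,0]],[[0,0,0],[0,0,0]],[[0,0,0],[0,0,0]],[[0,0,0],[0,0,0]],[[0,0,0],[0,0,0]]]'
python3 - <<'E'
from geo import *
S=optics.get_image("side")
cv2.imwrite("pics/k.png",cv2.resize(S["image"][240:340,265:440],(798,456),interpolation=2))
E
```

```text
t: 11.95
tool_pos: [0.4978, -0.1394, 0.0377]
tool_rot: [2.197, 2.24, 0.003]
contact_force: [7.8, -0.8, -4.5]
opening: 0.0134
grip_force: 50.0
t: 12.45
tool_pos: [0.4978, -0.1394, 0.0376]
tool_rot: [2.197, 2.24, 0.003]
contact_force: [7.7, -1.1, -3.8]
opening: 0.0132
grip_force: 50.0
```

View pics/k.png

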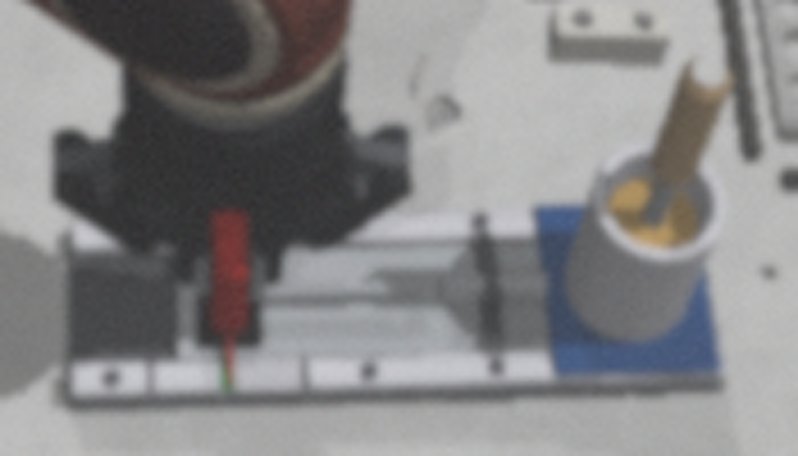

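The pointer at (229,360) now covers the green mark at (227,380), midway between the black marks at 151 and 305. TCP travel is 28.7 mm with about 8 N of spring force, and the brush is standing, so I'll hand in.

```bash
python3 -c "
from station import job
print(job.finish_job())"
```

```text
the job is handed in; nothing more can be done
None
```

I handed the job in after two full brush strokes, with the brush left standing released in the well and the gripper holding the gate at the green half-travel mark (about 29 mm by arm travel); the hand-in call returned no verdict.

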